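Thread the spindle of a desk tape dispenser

ROBOT

A 6-joint arm with a two-finger parallel gripper is mounted at the origin on a cart in front of the work surface, level with it; the furniture and walls round the work are solid. World frame = base frame: x ahead of the robot, y to its left, z up, the work surface at z = 0. Lengths are in m, angles in rad, forces in N, time in s.
With the tool pointing down it reaches from about 0.35 to 0.975 m from the base axis. Payload 4.9 kg.
Tool frame: the origin (TCP) lies at the very end of the fingers, on their centre line; the grasp point (between the pads) lies 19 mm behind it; x points along the fingers, z is the direction in which the jaws open and shut, and the axes are right-handed (so a half turn about x gives the same grasp; the last joint's range is limited). The gripper opens to 85 mm and grips with 20 to 120 N. Pads are 22 mm wide; open, the fingers measure 114 mm over their backs; the gripper's body (76 mm by 85 mm) begins 54 mm behind the grasp point. The pads swing forward as they close: fully open they stand 13 mm farther back than shut.
Start: joints at [-1.418, 0.053, 1.613, -0, 1.476, -0.119], TCP at [0.168, -0.602, 0.231] pointing down, gripper open.
Joint ranges: [-3.01, 3.01], [-1.01, 2.22], [0.06, 2.58], [-1.02, 4.17], [0.09, 2.62], [-3.14, 3.14]. Speed limits (rad/s): [2.57, 2.57, 3.14, 3.14, 3.14, 3.14].

INTERFACE

Orientations are given as a rotation vector (axis times angle).
In Python, from station import ctrl, imaging gives the robot as it stands. The module is installed in compiled form; this text tells all that it offers.
- The arm moves only by the shell command python3 -m jog 'ROWS' [FORCE]. ROWS is JSON, a list that holds one entry, the list of rows, each a list of 5 numbers: the shift along the tool's x, y, z in m, then the turn about the tool's x in rad, then the closure, from -1 (fully open) to 1 (shut). A call has 1 to 12 rows; each row is the pose to reach, as a shift and turn from the pose measured when the call began, along the tool's axes at that moment; what a row does not reach only later rows make up. A row lasts 1/10 s, in which the tool goes at most 50 mm and 8.59 degrees, less where a joint would pass 70% of its speed; a pose out of reach is approached as far as the arm can. A call with a gripper value outside its range is refused whole. The fingers move at their own pace and stop on an object; FORCE is the grip in N (left out, the last holds). Time passes only in rows, so rows that repeat a pose let the fingers close. It gives the time, the measured TCP pose, the force and the opening at its end, in the units of the state.
- ctrl.get_obs(): the state, without advancing time (a new reading comes with each control period).
- imaging.get_image(name): name is "scene" or "top" or "wrist"; returns a dict with "color" (384x512x3 uint8, red, green, blue), "intrinsics" (3x3 intrinsics, pixels), "distortion" ([k1, k2, p1, p2, k3] as OpenCV has them; the pictures are not rectified), "R" (3x3) and "t" (3): a world point X has camera coordinates R X + t. Camera axes: x right, y down, z forward; pixel columns grow to the right and rows downward; lengths in m; the calibration is good to about 2 mm. A picture is of the moment at which its call begins. There is no depth.
- ctrl.finish_job(): hands the job in, once; it reports no verdict.
The state is a dict: "t": time; "q": joint angles; "dq": joint speeds; "effort": joint torques, N m; "tool_pos": TCP position; "tool_rot": TCP orientation; "contact_force": force on the tool from outside, world axes, zero at the start; "wrist_torque": the same for the moment, N m; "opening": finger opening in m.
Only numpy, scipy, OpenCV 4.12 (cv2) and the standard library are available. Lean on these libraries where they do the work, as an engineer would, in place of code of your own. Each camera call takes 0.05 s, during which the arm holds its last target.

TASK

Put the spindle into the tape dispenser: take it from its wooden rest by the orange handle and slide it from the dispenser's right-hand side through the hole of the first aluminium cheek, the core of the tape roll and the hole of the second cheek, until its collar sits snug against the first cheek, then let go. The cheeks are clamped anywhere along their slots and this is not measured, so find the hole by touch or sight. Work gently: never press on the dispenser with 30 N or more, leave the roll standing in its cradle and do not disturb the glue stick.

Things in the scene. Friction and masses are not known exactly. Their poses are not given: they have to be found in the camera images.
- spindle: Steel rod, orange handle. Origin on its axis at the collar's front face; own y axis points to the tip (may be rolled about it). Rod 10 mm diameter, y = 0 to 95 mm, last 2 mm tapering to 7 mm. Dark collar 24 mm diameter, y = -6 to 0. Round handle 16 mm diameter, y = -56 to -6; grip at y = -31. About 0.12 kg, centre of mass near y = +20. Starts level, axis 45 mm above the desk.
- spindle_tip (a point): Centre of the spindle's tip, on its axis, 95 mm from the collar's front face.
- stand: Tape dispenser, fixed. Origin: centre of the underside of its grey base (130 x 130 x 8 mm); z up, y along the hole line, x across. Two upright aluminium cheeks: first y = -44 to -36 mm, second y = 36 to 44, z = 20 to 84, on feet 90 mm wide (y to -58 and 58, z to 20). Grey cradle in the middle, up to z = 42. Spindle goes in toward +y; home: collar face at y = -44, tip at y = 51.
- stand_entry (a point): Fixed mark of the base at x = 0, y = -44, z = 52 mm of the stand: the plane of the first cheek's outer face at hole height. The 12 mm holes' common axis is parallel to the stand's y at this height, but shifted up to 13 mm to either side in x; NOT measured. Both cheeks, one rigid pair, share it: 50 mm wide, upright edges 25 mm either side of the hole axis. They hold fast up to 60 N.
- roll: Tape roll, 60 mm outside, core hole 44 mm, 19 mm wide, loose, standing on edge in the cradle at the stand's x = 0, axis along the stand's y. Origin at the middle of one side face (stand y = 9.5 mm, z = 52 mm); own z axis = roll axis. It need not touch the spindle.
- rest: Fixed wooden rest, base 50 x 100 x 6 mm, origin at the centre of its underside, y along the spindle; two V posts at y = -34 and +34 mm, 12 mm thick, up to about 51 mm high, open upward. The spindle lies in them with its collar's front face at y = -44 mm; the handle overhangs the -y end.
- glue_stick: Standing glue stick with a red cap, 25 x 25 x 90 mm, loose, behind the work; origin at its underside. To be left alone.
Things that resemble listed ones, but are neither listed nor needed, are in the scene too. What is shaped like the roll but turquoise or yellow is not meant.

How it is judged:
By the outcome, as a careful person would: the job done as asked, in the order asked, and still so for the second after the job is handed in, with the robot touching nothing.
It also fails if it takes over 58 s, if anything falls off the work surface, if the arm or the gripper's body presses on something with over 40 N, if the wrist force passes 120 N, or if a joint passes its speed limit or range.

## Working session

There is one attempt and no reset: what is moved stays moved. The work goes in short steps, Python scripts to look and compute and a shell command to move; the robot and the scene stay as the last step left them, time stands still between calls to the robot, and variables do not carry over. Pictures are saved under pics/ and viewed, and the job is handed in when it is done.

```bash
mkdir -p pics
cat > h.py <<'E'
import numpy as np, cv2
from station import ctrl, imaging
def snap(n,f):
    d=imaging.get_image(n); cv2.imwrite('pics/'+f+'.png',cv2.cvtColor(d['color'],cv2.COLOR_RGB2BGR))
    np.savez('pics/'+f+'.npz',**{k:np.array(v) for k,v in d.items()}); return d
def load(f): return dict(np.load('pics/'+f+'.npz'))
def ray(d,uv):
    p=cv2.undistortPoints(np.array(uv,float).reshape(-1,1,2),d['intrinsics'],d['distortion']).reshape(-1,2)
    v=np.c_[p,np.ones(len(p))]@d['R']; c=-d['R'].T@d['t']; return c,v
def onz(d,uv,z):
    c,v=ray(d,uv); return c+v*((z-c[2])/v[:,2])[:,None]
def proj(d,X):
    X=np.array(X,float).reshape(-1,3)
    return cv2.projectPoints(X,cv2.Rodrigues(d['R'])[0],d['t'],d['intrinsics'],d['distortion'])[0].reshape(-1,2)
def tri(ds,uvs):
    A=np.zeros((3,3));b=np.zeros(3)
    for d,uv in zip(ds,uvs):
        c,v=ray(d,[uv]);v=v[0]/np.linalg.norm(v[0]);P=np.eye(3)-np.outer(v,v);A+=P;b+=P@c
    return np.linalg.solve(A,b)
E
python3 - <<'E'
from h import *
for n in ('scene','top','wrist'): 
    d=snap(n,n+'0'); print(n,-d['R'].T@d['t'],d['R'][2])
o=ctrl.get_obs(); print(o)
a=[cv2.imread(f'pics/{n}0.png') for n in ('scene','top')]
for n,i in zip('st',a): cv2.imwrite(f'pics/{n}0b.png',cv2.resize(i,(800,600),interpolation=cv2.INTER_CUBIC))
E
```

```text
scene [-0.09585457  0.65179938  0.52271788] [ 0.59566444 -0.67989395 -0.42770095]
top [ 0.36432929 -0.0413796   1.05651094] [ 0.1427142   0.00300093 -0.98975939]
wrist [ 0.23864791 -0.58216393  0.3725797 ] [-0.27829136 -0.07523954 -0.95754526]
{'t': 0.15, 'q': array([-1.41799009e+00,  5.32194153e-02,  1.61399736e+00,  1.11409267e-05,
        1.47602193e+00, -1.19027429e-01]), 'dq': array([-0.00228435, -0.00169786, -0.00408515,  0.0004434 ,  0.00014982,
       -0.00132441]), 'effort': array([ 6.00902567e-04, -3.94245601e+01, -3.70720017e+01, -9.84490816e-05,
        4.73974273e-03, -1.80751371e-06]), 'tool_pos': array([ 0.16772163, -0.60155608,  0.23032543]), 'tool_rot': array([ 1.00778676,  1.32682118, -1.00586877]), 'contact_force': array([-0.34654957,  0.37124668, -1.07053068]), 'wrist_torque': array([ 0.06038833, -0.02390744, -0.04469376]), 'opening': 0.08584236638256824}
```

View pics/s0b.png

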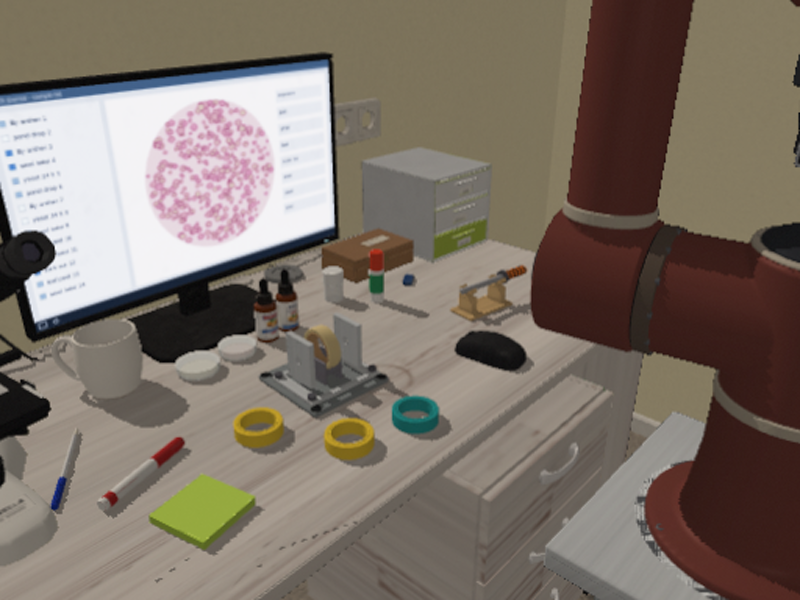

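View pics/t0b.png

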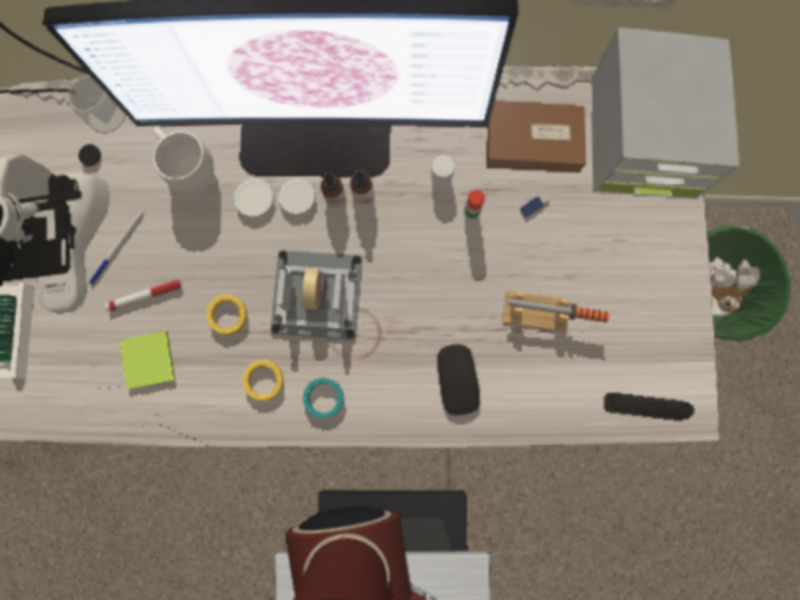

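View pics/wrist0.png

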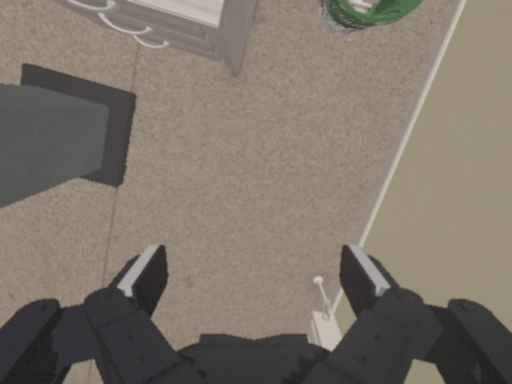

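Run:
```python
from h import *
from scipy.spatial.transform import Rotation as Ro
print(Ro.from_rotvec(ctrl.get_obs()['tool_rot']).as_matrix().round(4))
t=cv2.imread('pics/top0.png'); s=cv2.imread('pics/scene0.png')
a=cv2.resize(t[150:230,165:240],None,fx=7,fy=7,interpolation=cv2.INTER_CUBIC)
b=cv2.resize(t[175:225,310:400],None,fx=8,fy=8,interpolation=cv2.INTER_CUBIC)
cv2.imwrite('pics/ca.png',a);cv2.imwrite('pics/cb.png',b)
c=cv2.resize(s[195:270,160:255],None,fx=8,fy=8,interpolation=cv2.INTER_CUBIC);cv2.imwrite('pics/cc.png',c)
hsv=cv2.cvtColor(t,cv2.COLOR_BGR2HSV)
m=cv2.inRange(hsv,(3,150,90),(14,255,255)); m[:, :360]=0; m[:180]=0; m[230:]=0
ys,xs=np.nonzero(m); print(len(xs),xs.min(),xs.max(),ys.min(),ys.max())
d=load('top0')
p=np.c_[xs,ys].astype(float); c0=p.mean(0); u=np.linalg.svd(p-c0)[2][0]; k=(p-c0)@u
print(c0,u,k.min(),k.max(), onz(d,[c0,c0+u*k.min(),c0+u*k.max()],.045))
```

```text
[[-2.000e-04  9.633e-01  2.685e-01]
 [ 1.600e-03  2.685e-01 -9.633e-01]
 [-1.000e+00  2.000e-04 -1.600e-03]]
94 369 388 198 204
[378.42553191 200.85106383] [0.98895413 0.1482219 ] -9.744008799773436 9.78722914396537 [[ 0.50067245 -0.31111071  0.045     ]
 [ 0.50418189 -0.28872162  0.045     ]
 [ 0.49713424 -0.3337253   0.045     ]]
```

View pics/ca.png

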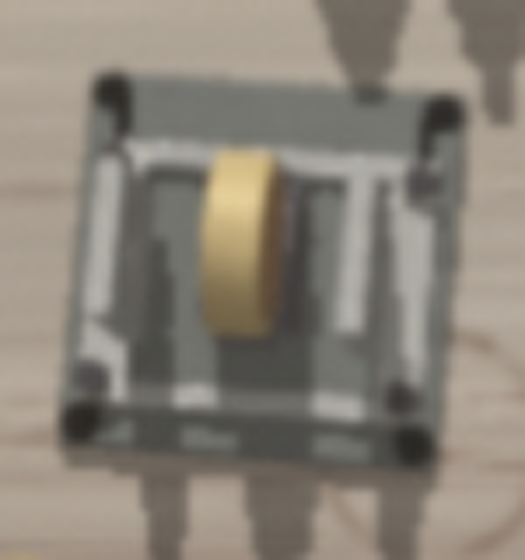

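View pics/cb.png

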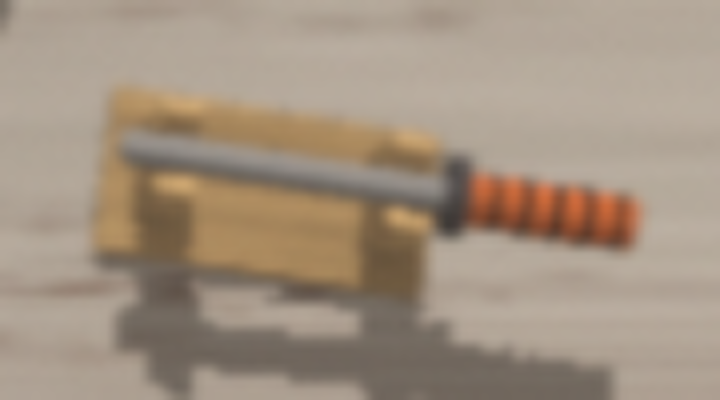

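View pics/cc.png

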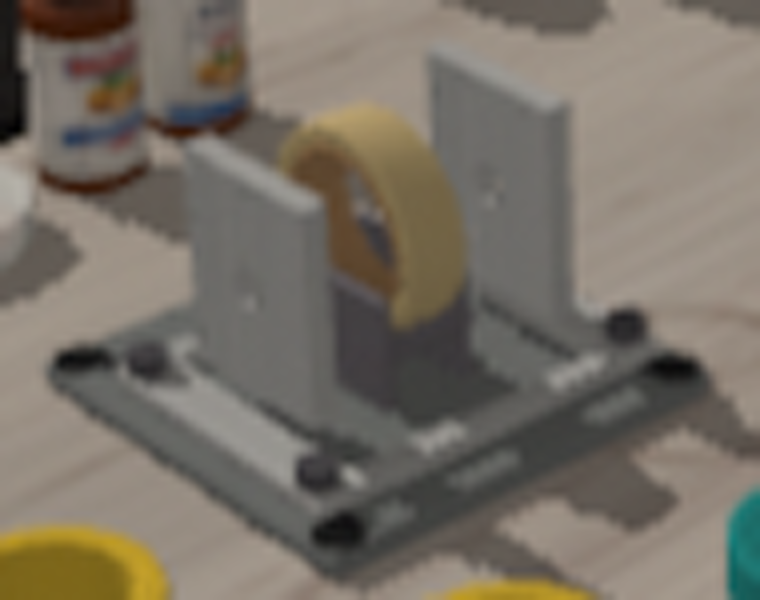

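Run:
```python
from h import *
d=load('top0'); s=load('scene0')
A=lambda c:(165+np.array(c)[:,0]/7-.43,150+np.array(c)[:,1]/7-.43)
def px(c,x0,y0,k): c=np.array(c,float); return (c+.5)/k-.5+[x0,y0]
B=px([(122,148),(640,222),(455,196)],310,175,8)
P=onz(d,B,.045); print('spindle tip,end,collar',P.round(4), np.linalg.norm(P[0]-P[1]))
v=P[0]-P[1]; v/=np.linalg.norm(v); print('dir',v,'yaw from +y',np.degrees(np.arctan2(-v[0],v[1])),'grip',P[1]+v*.025)
# base corners top z=8 approx : crop a
C=px([(97,72),(466,97),(437,468),(60,465)],165,150,7); Q=onz(d,C,.008); print('base corners',Q.round(4),'c',Q.mean(0)); 
for i in range(4): e=Q[(i+1)%4]-Q[i]; print(np.linalg.norm(e),np.degrees(np.arctan2(e[1],e[0])))
# scene holes etc
S=px([(250,297),(490,195),(190,140),(323,208),(430,48),(567,105)],160,195,8); 
print('holes z=.052',onz(s,S[:2],.052).round(4)); print('cheek top',onz(s,S[2:],.084).round(4))
T=px([(120,150),(352,170),(350,335),(412,180),(100,160),(90,310)],165,150,7); print('tops z84',onz(d,T,.084).round(4)); print('z20',onz(d,T,.02).round(4))
```

```text
spindle tip,end,collar [[ 0.5195 -0.1877  0.045 ]
 [ 0.4971 -0.3372  0.045 ]
 [ 0.505  -0.2833  0.045 ]] 0.15111337704836905
dir [0.14850059 0.98891232 0.        ] yaw from +y -8.540043336413634 grip [ 0.50079261 -0.31244338  0.045     ]
base corners [[0.6082 0.1542 0.008 ]
 [0.5981 0.0277 0.008 ]
 [0.4717 0.0371 0.008 ]
 [0.4734 0.164  0.008 ]] c [0.537833   0.09574133 0.008     ]
0.12693070305536194 -94.58843394336115
0.12671249298103876 175.75110790072927
0.12699637362293226 89.24130072662918
0.13519604541813193 -4.1778427086364935
holes z=.052 [[0.5349 0.1432 0.052 ]
 [0.5281 0.0646 0.052 ]]
cheek top [[0.5641 0.1358 0.084 ]
 [0.5117 0.137  0.084 ]
 [0.557  0.0578 0.084 ]
 [0.5058 0.0567 0.084 ]]
tops z84 [[0.5652 0.1321 0.084 ]
 [0.558  0.0584 0.084 ]
 [0.5057 0.0586 0.084 ]
 [0.5546 0.0395 0.084 ]
 [0.5621 0.1384 0.084 ]
 [0.5142 0.1406 0.084 ]]
z20 [[0.5784 0.1435 0.02  ]
 [0.5708 0.065  0.02  ]
 [0.515  0.0652 0.02  ]
 [0.5672 0.0449 0.02  ]
 [0.5751 0.1502 0.02  ]
 [0.5241 0.1525 0.02  ]]
```

The candidates in the 800-px top view are:
- The orange-handled rod on the wooden rest at (590,313), which matches the description.
- The red marker at (145,295), the pen at (115,250) and the black bar at (648,405), which do not.
- For the roll, the tan one in the cradle at (312,288) is meant. The yellow ones at (227,314) and (263,380) and the turquoise one at (323,398) are decoys.

The close crop confirms the spindle: dark collar, orange handle, measured length 151 mm as specified. I'm moving above the handle.

```bash
python3 -m jog '[[[0.008,0.04,-0.019,-0.115,-1],[0.016,0.08,-0.038,-0.23,-1],[0.024,0.12,-0.057,-0.345,-1],[0.032,0.16,-0.076,-0.46,-1],[0.04,0.2,-0.095,-0.575,-1],[0.048,0.24,-0.114,-0.69,-1],[0.056,0.28,-0.133,-0.805,-1],[0.064,0.32,-0.151,-0.92,-1],[0.072,0.36,-0.17,-1.035,-1],[0.08,0.3985,-0.189,-1.15,-1],[0.08,0.3985,-0.189,-1.15,-1],[0.08,0.3985,-0.189,-1.15,-1]]]'
python3 - <<'E'
from h import *
from scipy.spatial.transform import Rotation as Ro
d=snap('wrist','w1'); o=ctrl.get_obs(); print(o['t'],o['tool_pos'],Ro.from_rotvec(o['tool_rot']).as_matrix().round(4),o['contact_force'])
E
```

```text
t: 1.35
tool_pos: [0.501, -0.3115, 0.15]
tool_rot: [0.117, 1.569, -0.114]
contact_force: [-0.4, -0.8, 0.5]
opening: 0.0856
1.4 [ 0.50057094 -0.31242755  0.15044663] [[-0.001   0.1486  0.9889]
 [ 0.0016  0.9889 -0.1486]
 [-1.      0.0014 -0.0012]] [-0.15698978 -0.05193113  0.39440409]
```

View pics/w1.png

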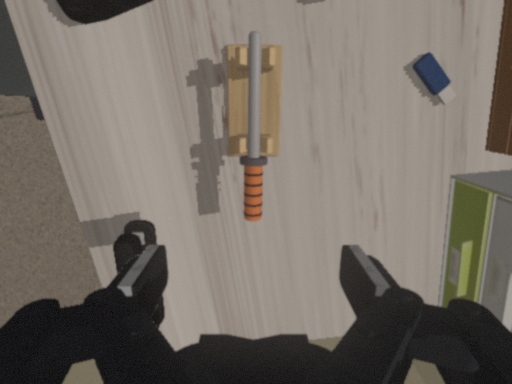

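Run:
```python
from h import *
d=load('w1'); print(onz(d,[(254,35),(254,157),(254,165),(253.5,192),(253.5,220)],.045).round(4))
hsv=cv2.cvtColor(d['color'],cv2.COLOR_RGB2HSV)
m=cv2.inRange(hsv,(3,140,80),(14,255,255)); m[:,:230]=0;m[:,280:]=0
for r in range(160,222,6):
    x=np.nonzero(m[r])[0]; print(r,x.min() if len(x) else '',x.max() if len(x) else '')
g=cv2.cvtColor(d['color'],cv2.COLOR_RGB2GRAY)
for r in (50,100,130): print(r,g[r,240:270])
```

```text
[[ 0.5198 -0.188   0.045 ]
 [ 0.5062 -0.2799  0.045 ]
 [ 0.5052 -0.2867  0.045 ]
 [ 0.5013 -0.3104  0.045 ]
 [ 0.4974 -0.3364  0.045 ]]
160  
166  
172 246 261
178 246 261
184 250 257
190 245 260
196 257 260
202 245 260
208 245 260
214 250 256
220  
50 [143 156 157 156 157 154 142 110  94  89  93 102 112 119 129 137 143 151
 149 142 131 116 102  98  98  98  99  96 102 122]
100 [131 126 123 121 120 126 127 119  98  89  98 106 117 123 130 139 143 145
 139 137 132 132 135 134 130 130 124 121 120 122]
130 [128 124 122 120 120 119 119 113  98  93  97 109 118 126 133 137 144 142
 139 136 131 131 131 133 131 130 126 124 124 126]
```

```bash
python3 -m jog '[[[0.03,0,0.0005,0,-1],[0.06,0,0.0005,0,-1],[0.09,0,0.0005,0,-1],[0.11,0,0.0005,0,-1],[0.1245,0,0.0005,0,-1],[0.1245,0,0.0005,0,-1],[0.1245,0,0.0005,0,-1]]]'
python3 -m jog '[[[0,0,0,0,1],[0,0,0,0,1],[0,0,0,0,1],[0,0,0,0,1],[0,0,0,0,1],[0,0,0,0,1],[0,0,0,0,1],[0,0,0,0,1]]]' 80
python3 - <<'E'
from h import *
snap('wrist','w2')
E
```

```text
t: 2.1
tool_pos: [0.501, -0.3132, 0.0268]
tool_rot: [0.119, 1.568, -0.117]
contact_force: [-0.2, -0.2, 0.0]
opening: 0.0857
t: 2.9
tool_pos: [0.5009, -0.3133, 0.0269]
tool_rot: [0.119, 1.568, -0.117]
contact_force: [-3.1, 0.0, 2.9]
opening: 0.0134
```

View pics/w2.png

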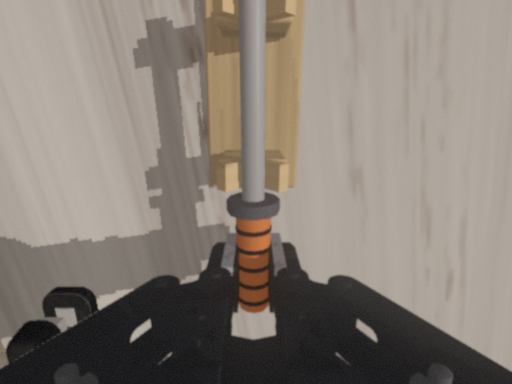

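```bash
python3 -m jog '[[[-0.01,0,0,0,1],[-0.025,0,0,0,1],[-0.045,0,0,0,1],[-0.065,0,0,0,1],[-0.085,0,0,0,1],[-0.1,0,0,0,1],[-0.1,0,0,0,1],[-0.1,0,0,0,1]]]' 80
python3 - <<'E'
from h import *
snap('wrist','w3'); snap('scene','s3');snap('top','t3'); print(ctrl.get_obs()['wrist_torque'],ctrl.get_obs()['tool_pos'])
s=cv2.imread('pics/s3.png'); t=cv2.imread('pics/t3.png')
cv2.imwrite('pics/c3.png',np.vstack([cv2.resize(s[130:220,260:380],(720,300)),cv2.resize(t[160:220,300:420],(720,300))]))
E
```

```text
t: 3.75
tool_pos: [0.501, -0.3134, 0.1271]
tool_rot: [0.118, 1.568, -0.118]
contact_force: [0.5, -0.3, -2.0]
opening: 0.0135
[-0.05793856 -0.02505567 -0.0111332 ] [ 0.50016605 -0.31273725  0.12529428]
```

View pics/w3.png

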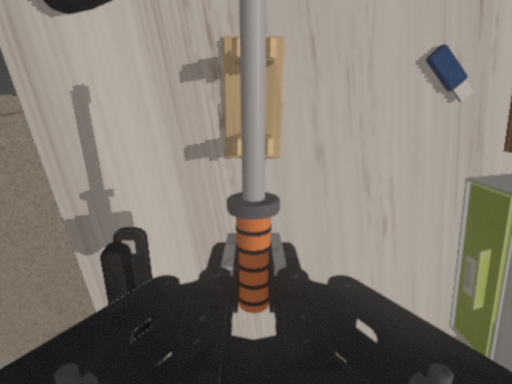

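View pics/c3.png

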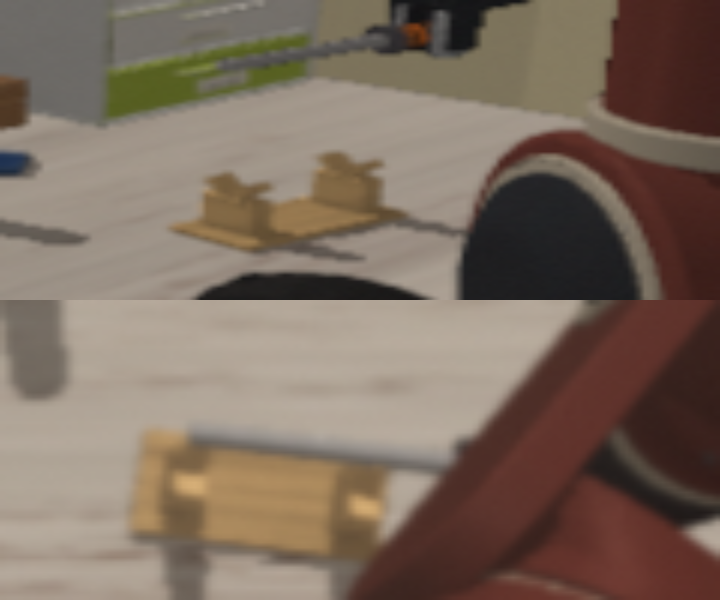

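```bash
python3 -m jog '[[[0,0.02,-0.002,-0.01,1],[0,0.05,-0.004,-0.02,1],[0,0.09,-0.007,-0.03,1],[0,0.13,-0.01,-0.04,1],[0,0.17,-0.014,-0.05,1],[0,0.21,-0.017,-0.06,1],[0,0.25,-0.02,-0.07,1],[0,0.272,-0.022,-0.07,1],[0,0.283,-0.023,-0.07,1],[0,0.283,-0.023,-0.07,1],[0,0.283,-0.023,-0.07,1],[0,0.283,-0.023,-0.07,1]]]' 80
python3 - <<'E'
from h import *
from scipy.spatial.transform import Rotation as Ro
d=snap('wrist','w4'); o=ctrl.get_obs(); print(o['t'],o['tool_pos'],Ro.from_rotvec(o['tool_rot']).as_matrix().round(4),o['contact_force'])
i=cv2.imread('pics/w4.png'); cv2.imwrite('pics/w4b.png',cv2.resize(i,(800,600),interpolation=cv2.INTER_CUBIC))
E
```

```text
t: 5.1
tool_pos: [0.5197, -0.0305, 0.1258]
tool_rot: [0.066, 1.573, -0.062]
contact_force: [0.1, -0.4, -0.7]
opening: 0.0135
5.15 [ 0.51974722 -0.03052687  0.12588419] [[-0.0029  0.0817  0.9967]
 [ 0.0024  0.9967 -0.0817]
 [-1.      0.0021 -0.003 ]] [ 0.43010112 -0.40491861 -1.43978092]
```

View pics/w4b.png

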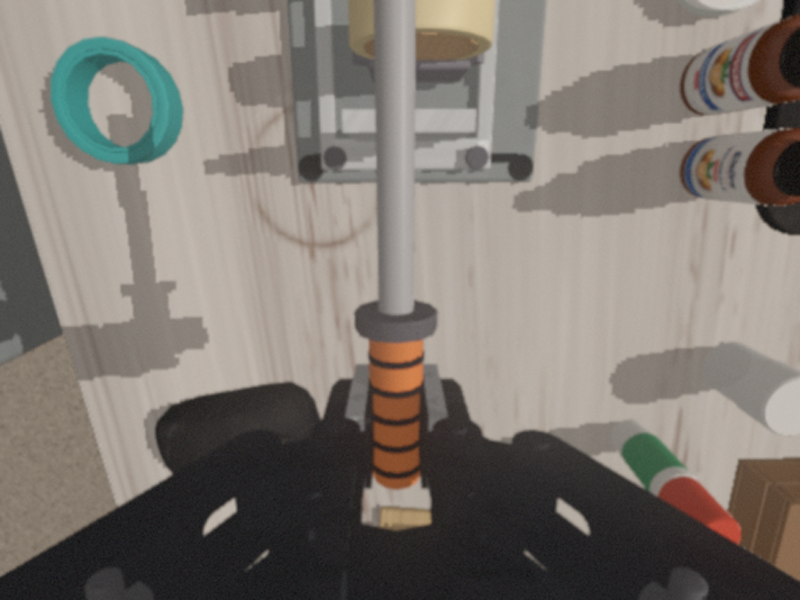

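Run:
```python
from h import *
i=cv2.imread('pics/w4.png'); c=i[60:125,180:360]; cv2.imwrite('pics/w4c.png',cv2.resize(c,None,fx=4.4,fy=4.4,interpolation=cv2.INTER_CUBIC))
g=cv2.cvtColor(i,cv2.COLOR_BGR2GRAY)
for r in (72,75,78,81): print(r,'L',g[r,212:226],'R',g[r,298:316])
for c in (230,290): print(c,g[64:92,c])
```

```text
72 L [181 178 158 138 132 134 152 171 182 185 183 182 181 179] R [180 182 181 180 179 176 162 135 149 170 175 176 177 177 177 178 177 165]
75 L [179 177 158 134 130 133 149 173 182 183 181 179 177 178] R [180 181 178 180 178 172 155 134 152 172 176 176 177 178 177 178 177 162]
78 L [180 177 160 141 132 133 145 164 177 179 177 178 179 181] R [179 180 179 181 180 171 153 137 153 172 177 177 176 176 178 178 171 158]
81 L [179 176 165 143 133 133 142 162 174 177 179 180 181 183] R [181 180 179 180 177 168 148 140 156 172 175 176 176 178 178 178 170 154]
230 [133 132 132 131 135 148 169 180 181 184 183 183 184 184 183 182 181 181
 181 176 156 128 114 114 113 118 121 131]
290 [135 136 135 135 138 151 171 176 177 178 179 180 181 180 178 181 181 180
 178 175 156 129 114 114 117 132 159 174]
```

View pics/w4c.png

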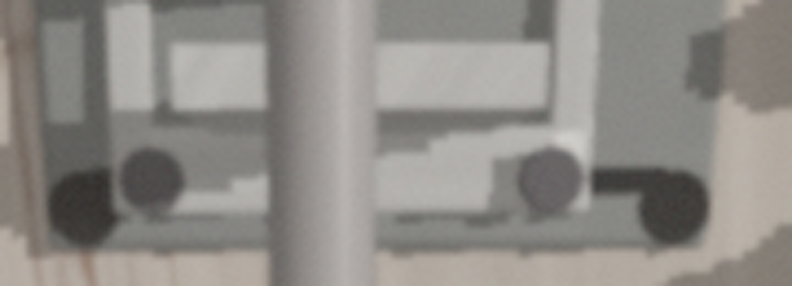

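Run:
```python
from h import *
d=load('w4'); o=ctrl.get_obs()
E=np.array([(218.2,72),(304.2,72),(218.6,81),(303.8,81),(260,69.6),(260,84.4)])
P=onz(d,E,.084); print(P.round(4)); m1=(P[0]+P[1])/2;m2=(P[2]+P[3])/2; print('w',np.linalg.norm(P[0]-P[1]),np.linalg.norm(P[2]-P[3]),'mid',m1,m2)
a=np.diff(P[[0,1]],axis=0)[0];print('edge angle',np.degrees(np.arctan2(a[1],a[0])))
g=cv2.GaussianBlur(cv2.cvtColor(d['color'],cv2.COLOR_RGB2HSV)[...,2],(1,1),0).astype(int)
for r in (95,130,150,170,185): print(r,g[r,232:276])
# edge orientation: near edge of cheek top, by column subpixel
gg=g.astype(float)
pts=[]
for c in list(range(224,240))+list(range(270,300)):
    col=gg[78:90,c]; k=np.argmin(np.diff(col)); w=-np.diff(col)[max(0,k-2):k+3]; idx=np.arange(max(0,k-2),max(0,k-2)+len(w)); pts.append((c,78+.5+(w*idx).sum()/w.sum()))
Q=onz(d,pts,.084); f=np.polyfit(Q[:,0],Q[:,1],1); print('near edge angle',np.degrees(np.arctan(f[0])),'y at .53',np.polyval(f,.53), np.std(Q[:,1]-np.polyval(f,Q[:,0])))
# front base edge z .008 row~114
pts=[]
for c in list(range(205,235))+list(range(272,330)):
    col=gg[108:124,c]; k=np.argmax(np.diff(col)); pts.append((c,108+.5+k))
Q=onz(d,pts,.008); f=np.polyfit(Q[:,0],Q[:,1],1); print('base edge angle',np.degrees(np.arctan(f[0])),'y@.53',np.polyval(f,.53),np.std(Q[:,1]-np.polyval(f,Q[:,0])))
```

```text
[[0.5069 0.0632 0.084 ]
 [0.5568 0.0591 0.084 ]
 [0.5066 0.0583 0.084 ]
 [0.5565 0.0542 0.084 ]
 [0.5313 0.0625 0.084 ]
 [0.5307 0.0544 0.084 ]]
w 0.05010644580589405 0.05004245659697879 mid [0.53187923 0.06112231 0.084     ] [0.53151511 0.05622128 0.084     ]
edge angle -4.707930898845888
95 [132 132 131 131 131 131 131 125 118 112 111 110 117 120 129 134 139 145
 149 152 158 161 164 170 175 180 184 179 175 172 170 167 161 155 155 160
 169 173 172 172 172 172 171 173]
130 [178 178 179 179 179 178 175 171 158 134 115 111 115 121 127 134 140 144
 148 152 156 160 164 165 173 177 180 177 174 173 170 168 168 173 180 180
 181 183 183 180 179 179 177 176]
150 [176 176 178 180 180 181 183 182 174 154 122 112 112 120 126 133 138 142
 147 152 154 158 162 168 170 175 177 175 173 173 171 170 169 173 177 179
 182 184 186 185 182 180 180 179]
170 [181 180 176 173 174 178 182 181 179 163 129 113 112 117 122 130 138 143
 146 150 154 160 162 165 169 171 174 173 173 172 169 168 169 175 176 179
 180 181 182 186 185 185 181 180]
185 [178 179 182 183 182 183 181 180 177 164 134 117 112 117 123 132 136 144
 146 153 154 156 160 164 167 170 174 172 172 173 170 168 168 174 176 178
 177 178 181 183 186 185 182 182]
near edge angle -4.510141439334633 y at .53 0.05452626874065057 6.345998778941044e-05
base edge angle -4.483511207446312 y@.53 0.033440371935235295 0.0003829414948133732
```

```bash
python3 - <<'E'
from h import *
from scipy.spatial.transform import Rotation as Ro
d=load('w4'); o=ctrl.get_obs(); R=Ro.from_rotvec(o['tool_rot']).as_matrix(); p=o['tool_pos']; print(p)
E=np.array([(239.8,95),(266.0,95),(241,130),(264.8,130),(241.6,150),(264.6,150),(242,170),(264.6,170),(242,185),(264.4,185)])
P=onz(d,E,p[2]+.0185); 
for i in range(0,10,2): print(np.linalg.norm(P[i]-P[i+1]).round(4),((P[i]+P[i+1])/2).round(4), (R.T@((P[i]+P[i+1])/2-p)).round(4))
print(onz(d,[(253,194),(253,216)],p[2]+.0185+.0)) # collar front
H=np.array([.5313,.0545,.052]); u=np.array([np.sin(np.radians(4.6)),np.cos(np.radians(4.6)),0])
print('hole in tool frame',R.T@(H-p), 'u in tool',R.T@u)
E
python3 - <<'E'
import cv2
from h import *
i=cv2.imread('pics/w4.png')[0:230,200:310]; cv2.imwrite('pics/w4d.png',cv2.resize(i,None,fx=2.6,fy=2.6,interpolation=cv2.INTER_CUBIC))
E
```

```text
[ 0.51974722 -0.03052687  0.12588419]
0.0105 [0.5262 0.0466 0.1444] [-0.0183  0.0775  0.    ]
0.0098 [0.525  0.033  0.1444] [-0.0184  0.0637  0.    ]
0.0097 [0.5244 0.0247 0.1444] [-0.0184  0.0555  0.0001]
0.0097 [0.5238 0.0162 0.1444] [-0.0184  0.0469  0.0002]
0.0098 [0.5232 0.0095 0.1444] [-0.0184  0.0402  0.0002]
[[ 0.52281754  0.00545759  0.14438419]
 [ 0.52197096 -0.00483771  0.14438419]]
hole in tool frame [0.07405099 0.0855302  0.00479006] u in tool [ 0.00211942  0.99999658 -0.00153309]
```

View pics/w4d.png

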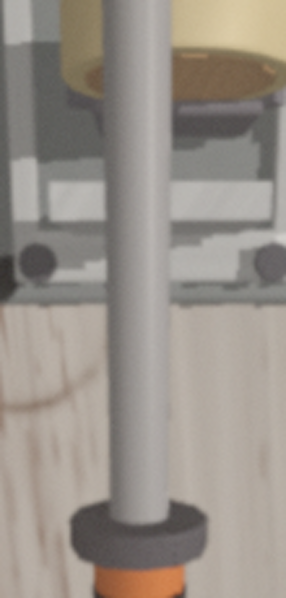

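Run:
```python
from h import *
t=load('top0'); d=load('w4')
print(onz(t,np.array([(438,350),(470,348),(480,408),(445,412)])*.64,.03).round(3))
print(onz(d,np.array([(318,410),(300,385),(160,420)])*.64,.03).round(3))
```

```text
[[ 0.451 -0.086  0.03 ]
 [ 0.454 -0.133  0.03 ]
 [ 0.366 -0.146  0.03 ]
 [ 0.361 -0.095  0.03 ]]
[[ 0.469 -0.089  0.03 ]
 [ 0.461 -0.073  0.03 ]
 [ 0.376 -0.089  0.03 ]]
```

```bash
python3 -m jog '[[[0,-0.03,0.0023,0,1],[0,-0.056,0.0047,0,1],[0,-0.056,0.0047,0,1],[0.02,-0.056,0.0047,0,1],[0.05,-0.056,0.0047,0,1],[0.075,-0.056,0.0047,0,1],[0.0905,-0.056,0.0047,0,1],[0.0925,-0.056,0.0047,0,1],[0.0925,-0.056,0.0047,0,1],[0.0925,-0.056,0.0047,0,1],[0.0925,-0.056,0.0047,0,1]]]' 80
python3 - <<'E'
from h import *
from scipy.spatial.transform import Rotation as Ro
d=snap('wrist','w5');d=snap('scene','s5');d=snap('top','t5'); o=ctrl.get_obs(); print(o['t'],o['tool_pos'],Ro.from_rotvec(o['tool_rot']).as_matrix().round(4),o['contact_force'])
w=cv2.imread('pics/w5.png'); s=cv2.imread('pics/s5.png');t=cv2.imread('pics/t5.png')
cv2.imwrite('pics/w5b.png',cv2.resize(w[0:210,150:370],None,fx=2.8,fy=2.8,interpolation=cv2.INTER_CUBIC))
cv2.imwrite('pics/s5b.png',np.hstack([cv2.resize(s[190:270,165:265],(500,400),interpolation=cv2.INTER_CUBIC),cv2.resize(t[150:230,165:225],(300,400),interpolation=cv2.INTER_CUBIC)]))
E
```

```text
t: 6.25
tool_pos: [0.5209, -0.0869, 0.0349]
tool_rot: [0.065, 1.57, -0.063]
contact_force: [0.2, 0.1, -1.5]
opening: 0.0132
6.4 [ 0.5202734  -0.08668795  0.03423793] [[-0.0012  0.0817  0.9967]
 [ 0.0018  0.9967 -0.0817]
 [-1.      0.0017 -0.0013]] [-1.11305617  0.04162065 -0.45999748]
```

View pics/w5b.png

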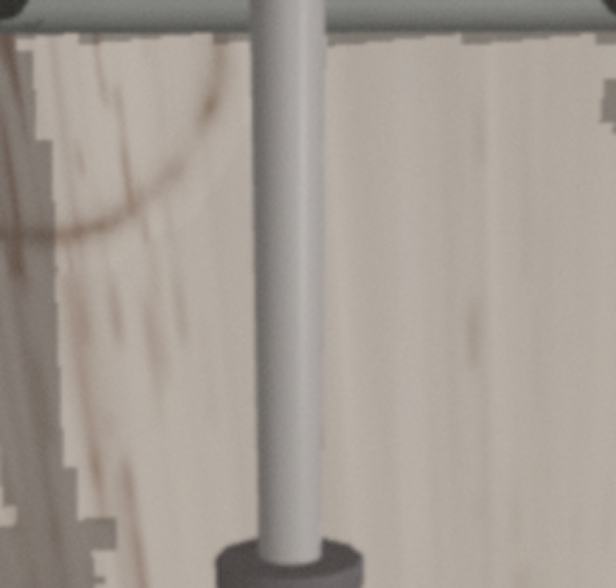

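View pics/s5b.png

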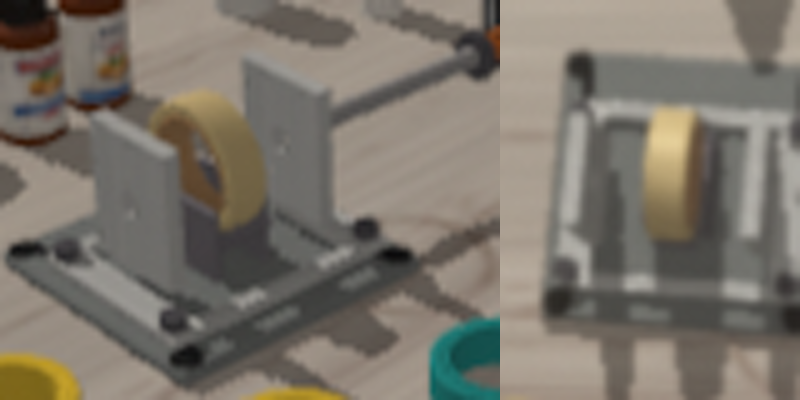

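Run:
```python
from h import *
from scipy.spatial.transform import Rotation as Ro
L=[];Rr=[]
for k in range(12):
    imaging.get_image('wrist'); o=ctrl.get_obs(); L.append(o['tool_pos']); Rr.append(o['tool_rot'])
L=np.array(L); print(L.mean(0),L.std(0)); R=Ro.from_rotvec(np.mean(Rr,0)).as_matrix(); print(R.round(4), np.std(Rr,0))
H=np.array([.5313,.0545,.052]); print(R.T@(H-L.mean(0)))
```

```text
[ 0.51965302 -0.08652236  0.03337352] [1.59996564e-04 4.00525976e-05 2.42811278e-04]
[[-0.0027  0.0817  0.9967]
 [ 0.0023  0.9967 -0.0817]
 [-1.      0.0021 -0.0028]] [9.51902898e-05 4.14837361e-04 8.18098775e-05]
[-1.83327239e-02  1.41540860e-01  3.13827303e-05]
```

```bash
python3 -m jog '[[[0,0.005,0,0,1],[0,0.01,0,0,1],[0,0.013,0,0,1],[0,0.016,0,0,1],[0,0.018,0,0,1],[0,0.02,0,0,1],[0,0.02,0,0,1],[0,0.02,0,0,1],[0,0.02,0,0,1]]]' 80
python3 - <<'E'
from h import *
L=[];F=[]
for k in range(3):
    d=snap(['wrist','top','scene'][k],['w6','t6','s6'][k]); o=ctrl.get_obs(); L.append(o['tool_pos']);F.append(o['contact_force'])
print(np.array(L).round(4),np.array(F).round(1))
s=cv2.imread('pics/s6.png');w=cv2.imread('pics/w6.png')
cv2.imwrite('pics/s6b.png',np.hstack([cv2.resize(s[190:270,165:265],(500,400),interpolation=cv2.INTER_CUBIC),cv2.resize(w[0:200,180:330],(300,400),interpolation=cv2.INTER_CUBIC)]))
E
```

```text
t: 7.9
tool_pos: [0.5212, -0.0667, 0.0333]
tool_rot: [0.066, 1.573, -0.063]
contact_force: [0.3, -0.6, -1.1]
opening: 0.0133
[[ 0.5212 -0.0667  0.0333]
 [ 0.5212 -0.0667  0.0333]
 [ 0.5212 -0.0667  0.0333]] [[-0.1 -0.1 -0.7]
 [-0.5 -0.4 -1.5]
 [ 0.1 -1.3 -1.1]]
```

View pics/s6b.png

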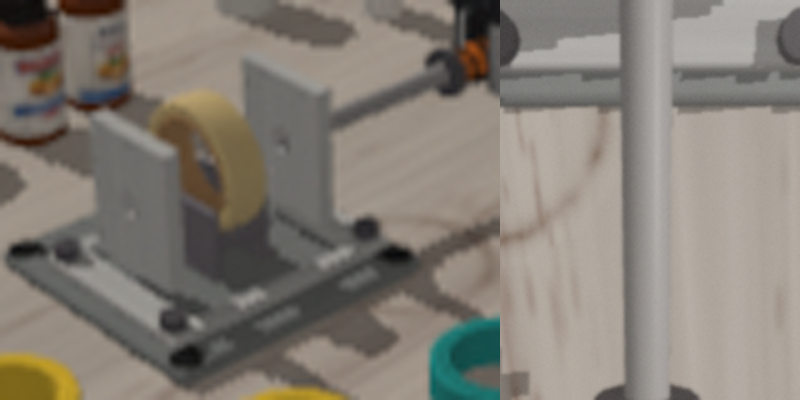

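```bash
python3 -m jog '[[[0,0.002,0,0,1],[0,0.004,0,0,1],[0,0.006,0,0,1],[0,0.006,0,0,1]]]' 80; python3 -m jog '[[[0,0.003,0,0,1],[0,0.006,0,0,1],[0,0.009,0,0,1],[0,0.009,0,0,1],[0,0.009,0,0,1]]]' 80
python3 - <<'E'
from h import *
d=snap('scene','s7'); o=ctrl.get_obs(); print(o['tool_pos'],o['contact_force'],o['wrist_torque'])
s=cv2.imread('pics/s7.png')
cv2.imwrite('pics/s7b.png',cv2.resize(s[190:270,165:265],(750,600),interpolation=cv2.INTER_CUBIC))
E
```

```text
t: 8.45
tool_pos: [0.5217, -0.0604, 0.0333]
tool_rot: [0.066, 1.573, -0.062]
contact_force: [0.2, -0.2, -1.3]
opening: 0.0134
t: 8.95
tool_pos: [0.5224, -0.0513, 0.0332]
tool_rot: [0.066, 1.573, -0.062]
contact_force: [-0.2, -0.7, -1.1]
opening: 0.0134
[ 0.5224239  -0.0514227   0.03325573] [-0.48130022  0.42346354 -1.18195103] [-0.06521981 -0.05262142 -0.01895029]
```

View pics/s7b.png

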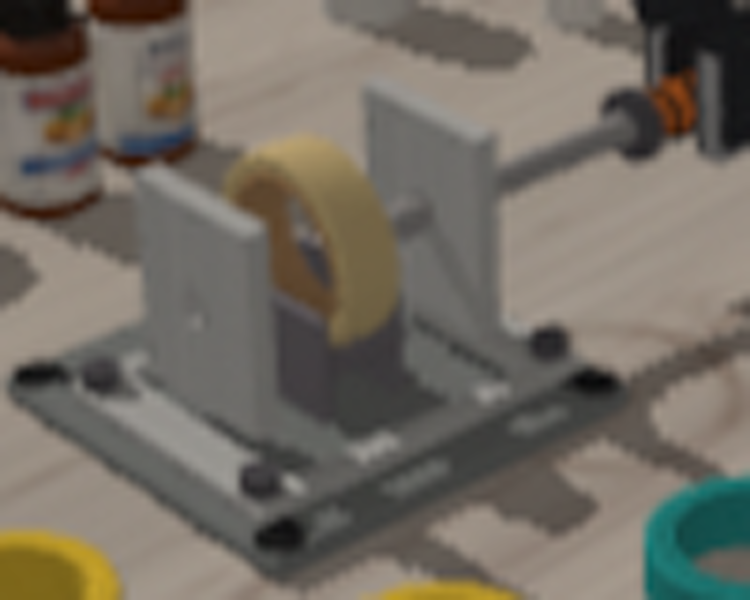

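```bash
python3 -m jog '[[[0,0.006,0,0,1],[0,0.012,0,0,1],[0,0.018,0,0,1],[0,0.024,0,0,1],[0,0.03,0,0,1],[0,0.036,0,0,1],[0,0.042,0,0,1],[0,0.047,0,0,1],[0,0.05,0,0,1],[0,0.05,0,0,1],[0,0.05,0,0,1]]]' 80; python3 -m jog '[[[0,0.002,0,0,1],[0,0.004,0,0,1],[0,0.006,0,0,1],[0,0.008,0,0,1],[0,0.008,0,0,1]]]' 80
python3 - <<'E'
from h import *
d=snap('scene','s8'); d=snap('wrist','w8'); o=ctrl.get_obs(); print(o['tool_pos'],o['contact_force'],o['wrist_torque'])
s=cv2.imread('pics/s8.png');w=cv2.imread('pics/w8.png')
cv2.imwrite('pics/s8b.png',np.hstack([cv2.resize(s[190:270,165:265],(500,400),interpolation=cv2.INTER_CUBIC),cv2.resize(w[0:240,180:330],(250,400),interpolation=cv2.INTER_CUBIC)]))
E
```

```text
t: 10.1
tool_pos: [0.5265, -0.0016, 0.0334]
tool_rot: [0.066, 1.573, -0.062]
contact_force: [-0.2, -0.7, -0.9]
opening: 0.0137
t: 10.6
tool_pos: [0.5272, 0.0067, 0.0334]
tool_rot: [0.066, 1.573, -0.062]
contact_force: [-1.1, -0.8, -0.7]
opening: 0.0132
[0.52718333 0.00649835 0.03340644] [ 0.81556676 -0.75582524 -0.37107501] [-0.09299392 -0.02818561  0.00719325]
```

View pics/s8b.png

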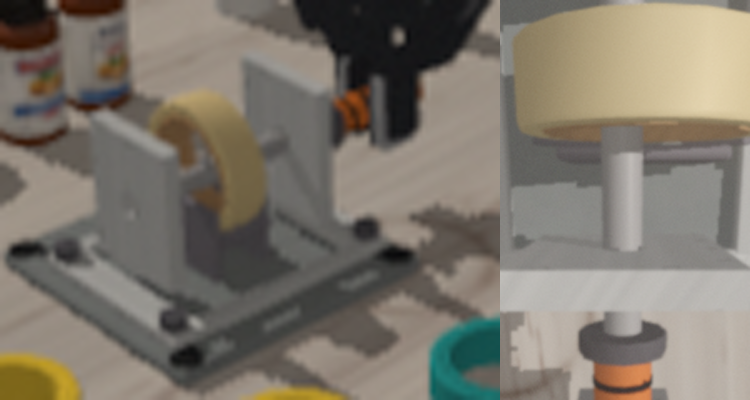

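```bash
python3 -m jog '[[[0,0.002,0,0,1],[0,0.004,0,0,1],[0,0.006,0,0,1],[0,0.006,0,0,1]]]' 80; python3 -m jog '[[[0,0.002,0,0,1],[0,0.004,0,0,1],[0,0.006,0,0,1],[0,0.006,0,0,1]]]' 80
python3 - <<'E'
from h import *
d=snap('scene','s9'); d=snap('wrist','w9'); o=ctrl.get_obs(); print(o['tool_pos'],o['contact_force'],o['wrist_torque'])
s=cv2.imread('pics/s9.png');w=cv2.imread('pics/w9.png')
cv2.imwrite('pics/s9b.png',np.hstack([cv2.resize(s[190:270,165:265],(500,400),interpolation=cv2.INTER_CUBIC),cv2.resize(w[100:240,190:315],(300,400),interpolation=cv2.INTER_CUBIC)]))
E
```

```text
t: 11.1
tool_pos: [0.5277, 0.0128, 0.0334]
tool_rot: [0.065, 1.573, -0.062]
contact_force: [0.6, 0.7, -0.4]
opening: 0.0134
t: 11.5
tool_pos: [0.5282, 0.0191, 0.0334]
tool_rot: [0.065, 1.573, -0.061]
contact_force: [-0.1, 1.3, 0.1]
opening: 0.0134
[0.52818723 0.01888695 0.03345134] [-0.09545696 -0.52591939 -1.2599331 ] [-0.00558511 -0.01467847  0.03364787]
```

View pics/s9b.png

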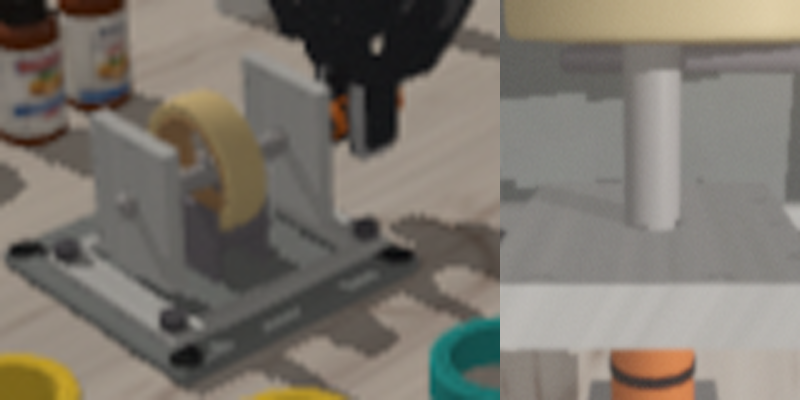

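Through both cheeks with no contact. Next I seat the collar in 1 mm steps, watching the force.

```bash
python3 -m jog '[[[0,0.001,0,0,1],[0,0.002,0,0,1],[0,0.003,0,0,1],[0,0.003,0,0,1]]]' 80; python3 -m jog '[[[0,0.0005,0,0,1],[0,0.001,0,0,1],[0,0.001,0,0,1]]]' 80
```

```text
t: 12.0
tool_pos: [0.5284, 0.0207, 0.0336]
tool_rot: [0.063, 1.573, -0.063]
contact_force: [-0.5, -5.5, 0.0]
opening: 0.0134
t: 12.3
tool_pos: [0.5284, 0.0207, 0.0337]
tool_rot: [0.061, 1.573, -0.065]
contact_force: [-1.4, -6.1, -0.5]
opening: 0.0136
```

Run:
```python
from h import *
d=snap('scene','s10'); d=snap('wrist','w10'); snap('top','t10'); o=ctrl.get_obs(); print(o['tool_pos'],o['contact_force'],o['wrist_torque'])
s=cv2.imread('pics/s10.png');w=cv2.imread('pics/w10.png')
cv2.imwrite('pics/s10b.png',np.hstack([cv2.resize(s[195:255,170:230],(450,450),interpolation=cv2.INTER_CUBIC),cv2.resize(w[140:240,215:295],(350,450),interpolation=cv2.INTER_CUBIC)]))
cv2.imwrite('pics/t10b.png',cv2.resize(cv2.imread('pics/t10.png')[160:220,165:245],None,fx=9,fy=9,interpolation=cv2.INTER_CUBIC))
```

```text
[0.52840886 0.02067504 0.0336475 ] [-1.75930466 -5.32055122  0.09463273] [-0.98725235  0.13792401 -0.03858877]
```

View pics/s10b.png

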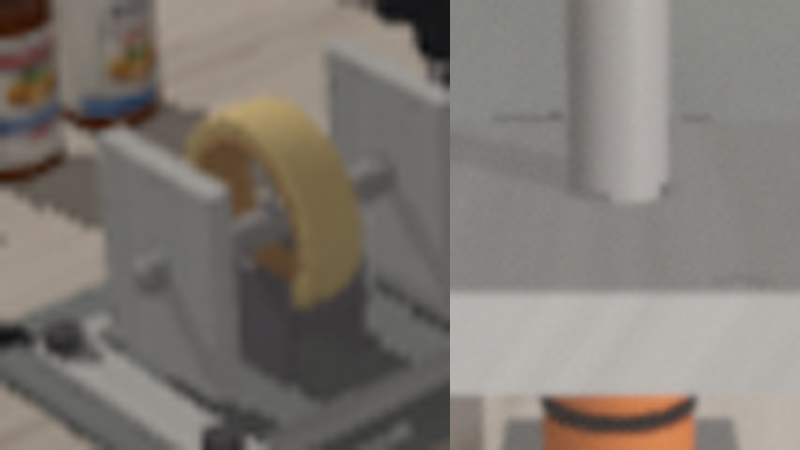

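View pics/t10b.png

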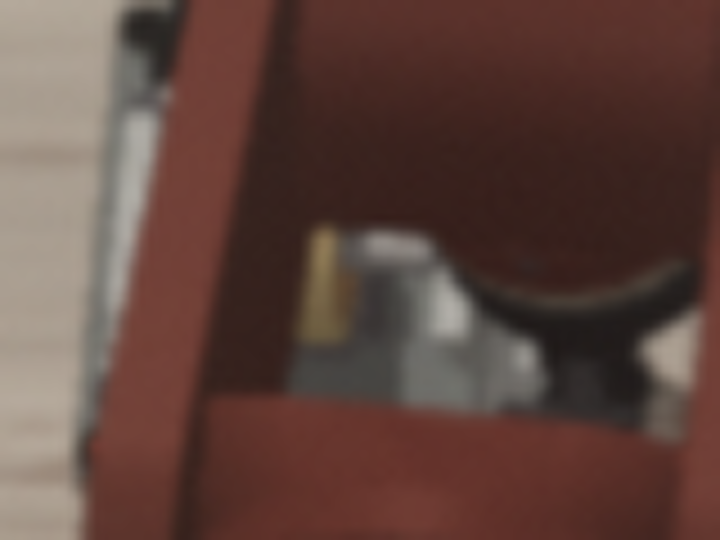

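Run:
```python
from h import *
from scipy.spatial.transform import Rotation as Ro
d=load('w4'); p=np.array([.51975,-.03053,.12588]); c,_=ray(d,[(253,200)])
R=Ro.from_rotvec([.066,1.573,-.062]).as_matrix()
for r,dz in ((200.3,.005),(193,.012),(192,.012)): print((R.T@(onz(d,[(253,r)],p[2]+.0184+dz)[0]-p)).round(4))
s=load('s10'); 
H=np.array([.5313,.0545,.052]); u=np.array([.0802,.9968,0])
print('expect tip home px',proj(s,H+u*.095),'at outer face',proj(s,H+u*.088), 'at -3mm',proj(s,H+u*.092))
print('cheek2 hole seen s0', 160+250/8,195+297/8)
i=cv2.imread('pics/s10.png')[220:240,178:200]; cv2.imwrite('pics/s10c.png',cv2.resize(i,None,fx=25,fy=25,interpolation=cv2.INTER_NEAREST))
```

```text
[-0.0233  0.0348  0.0001]
[-0.0303  0.0401  0.0001]
[-0.0303  0.0406  0.0001]
expect tip home px [[187.26791521 232.11504002]] at outer face [[190.06892407 230.91709889]] at -3mm [[188.47165456 231.60022094]]
cheek2 hole seen s0 191.25 232.125
```

View pics/s10c.png

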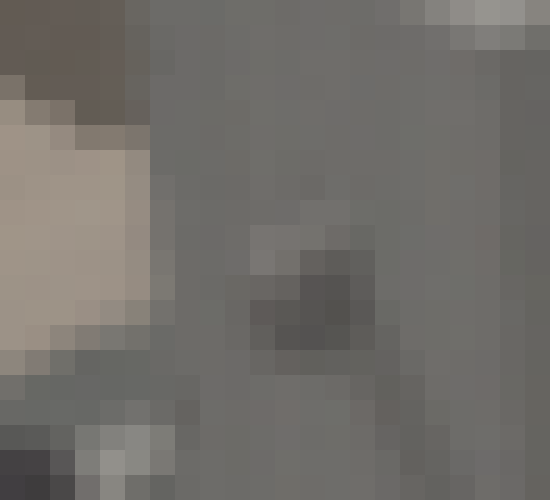

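The contact matches the collar meeting the cheek. The wrist view put the collar face 34.5 mm ahead of the TCP, so I expected contact at TCP y of about 0.020 and got 0.0207, at about 6 N. I release now.

```bash
python3 -m jog '[[[0,0,0,0,0.6],[0,0,0,0,0.3],[0,0,0,0,0],[0,0,0,0,-0.3],[0,0,0,0,-0.3],[0,0,0,0,-0.3],[0,0,0,0,-0.3]]]'
python3 - <<'E'
from h import *
snap('wrist','w11');snap('scene','s11'); 
w=cv2.imread('pics/w11.png');s=cv2.imread('pics/s11.png')
cv2.imwrite('pics/c11.png',np.hstack([cv2.resize(w,(500,400)),cv2.resize(s[190:270,165:225],(300,400),interpolation=cv2.INTER_CUBIC)]))
E
```

```text
t: 13.15
tool_pos: [0.5284, 0.0207, 0.0337]
tool_rot: [0.061, 1.573, -0.065]
contact_force: [0.3, -0.0, -0.2]
opening: 0.0555
```

View pics/c11.png

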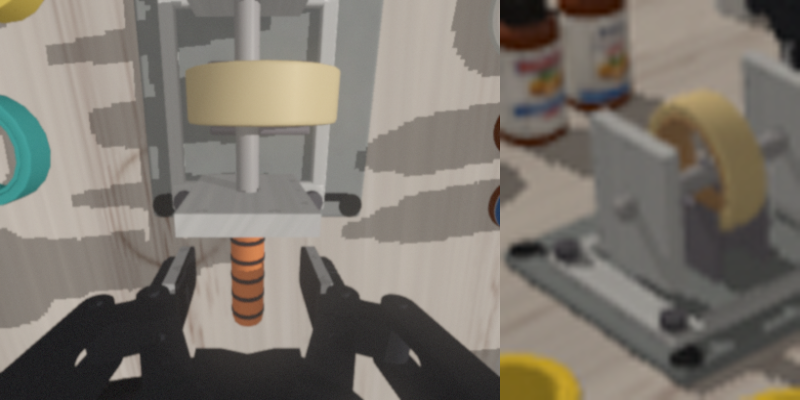

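```bash
python3 -m jog '[[[-0.01,0,0,0,-0.3],[-0.03,0,0,0,-0.3],[-0.06,0,0,0,-0.3],[-0.09,0,0,0,-0.3],[-0.12,0,0,0,-0.3],[-0.13,-0.03,0,0,-0.3],[-0.13,-0.07,0,0,-0.3],[-0.13,-0.09,0,0,-0.3],[-0.13,-0.09,0,0,-0.3],[-0.13,-0.09,0,0,-0.3]]]'
python3 - <<'E'
from h import *
snap('wrist','w12');snap('scene','s12'); 
w=cv2.imread('pics/w12.png');s=cv2.imread('pics/s12.png')
cv2.imwrite('pics/c12.png',np.hstack([cv2.resize(w[0:160,150:350],(500,400),interpolation=cv2.INTER_CUBIC),cv2.resize(s[190:270,165:225],(300,400),interpolation=cv2.INTER_CUBIC)]))
E
```

```text
t: 14.25
tool_pos: [0.5217, -0.0686, 0.1644]
tool_rot: [0.062, 1.573, -0.065]
contact_force: [0.1, 0.2, 0.0]
opening: 0.0557
```

View pics/c12.png

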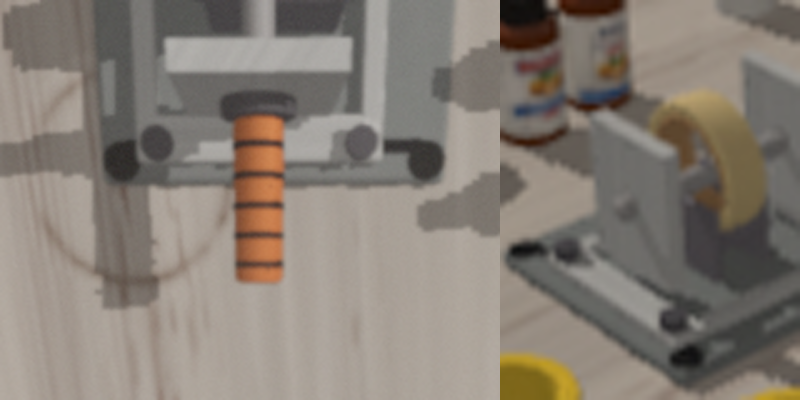

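Run:
```python
from h import *
d=load('w12'); i=cv2.imread('pics/w12.png')
cv2.imwrite('pics/c12b.png',cv2.resize(i[10:60,215:290],None,fx=10,fy=10,interpolation=cv2.INTER_CUBIC))
H=np.array([.5313,.0545,.052]); u=np.array([.0802,.9968,0])
for n,X in dict(handle_end_top=H-u*.056+[0,0,.008],end_axis=H-u*.056,collar_front_top=H+[0,0,.012],collar_back_top=H-u*.006+[0,0,.012],cheek_top=H+[0,0,.032]).items(): print(n,proj(d,X).round(1))
print('measured end px', 150+259/2.5, 283/2.5)
```

```text
handle_end_top [[253. 113.]]
end_axis [[253.  112.8]]
collar_front_top [[252.9  34.9]]
collar_back_top [[252.9  43.8]]
cheek_top [[252.7  28.1]]
measured end px 253.6 113.2
```

View pics/c12b.png

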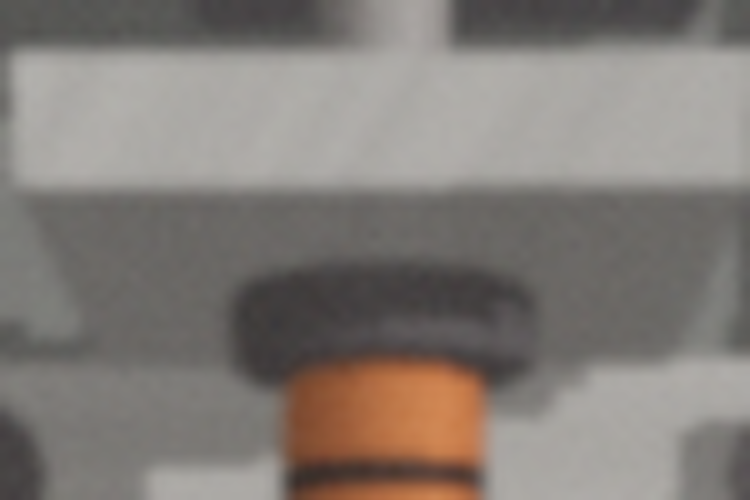

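Run:
```python
from h import *
a=load('w10')['color'];b=load('w11')['color']
for n,(y0,y1,x0,x1) in dict(stripes=(225,330,245,262),rod=(120,180,238,268),cheektop=(200,236,190,320)).items():
    A=cv2.cvtColor(a,6+1)[y0:y1,x0:x1].astype(np.float32);B=cv2.cvtColor(b,7)[y0:y1,x0:x1].astype(np.float32)
    print(n,cv2.phaseCorrelate(A,B,cv2.createHanningWindow(A.shape[::-1],cv2.CV_32F)))
# collar front edge profile in w12 and cheek outer edge
g=cv2.cvtColor(load('w12')['color'],7)
for c in (248,253,258): print(g[26:50,c])
# per-row handle end
for c in (250,253,256): print(g[106:120,c])
```

```text
stripes ((-0.08492763663677216, -0.11308870534602278), 0.8575379402058605)
rod ((0.08490246962785974, -0.33873179010369014), 0.9477333776156107)
cheektop ((0.5405420976618132, 0.5065611793940867), 0.9547044589195722)
[172 166 150 119 104 104 105 105 101  96  82  71  67  64  66  62  69  72
  69  67  76  91 101 103]
[170 168 150 120 108 106 106 107 105  99  82  71  67  65  69  73  83  83
  75  75  98 122 130 130]
[173 168 153 121 103 105 106 104 106 100  83  71  67  64  66  72  89  90
  81  78 100 132 147 147]
[ 83 105 120 120 118 116 127 145 163 167 167 168 166 168]
[ 92 120 131 133 133 131 133 146 161 166 167 164 165 165]
[ 91 116 133 138 140 137 137 144 158 162 161 161 162 161]
```

Run:
```python
from h import *
a=cv2.imread('pics/scene0.png');b=cv2.imread('pics/s12.png')
def c(i):
    h=cv2.cvtColor(i,cv2.COLOR_BGR2HSV);m=cv2.inRange(h,(0,170,100),(5,255,255))|cv2.inRange(h,(174,170,100),(180,255,255));m[:,:225]=0;m[:,255:]=0;m[:155]=0;m[200:]=0
    y,x=np.nonzero(m);return x.mean(),y.mean(),len(x)
print(c(a),c(b))
o=ctrl.get_obs();print(o['t'],o['contact_force'])
print(ctrl.finish_job())
```

```text
(np.float64(240.5), np.float64(166.0), 100) (np.float64(240.5), np.float64(166.0), 100)
14.35 [ 9.56905969e-05 -5.00226751e-01  1.20213937e-02]
the job is handed in; nothing more can be done
None
```

The spindle is in the tape dispenser, through both cheeks and the roll core, and the job was handed in at 14.35 s.

**How it went:** I took the spindle from its rest by the orange handle. I found the hole from the first cheek's top edges in the wrist camera; they measured 50.0 mm wide and 8.1 mm thick, matching the given sizes. The rod went through both cheeks with no contact force above noise. I pressed the collar against the first cheek with about 6 N, well under the 30 N limit, then let go and withdrew.

**Last checks:**
- **Seating:** the handle end is within about 0.1 mm of its home position. The collar's front edge read about 0.7 mm short of home, which is within the camera calibration. The two disagree slightly, and I did not push again.
- **Release:** the spindle moved by no more than about a third of a pixel when I let go. The gripper is clear of everything.
- **Surroundings:** the roll stands in its cradle, the tip shows beyond the second cheek, and the glue stick is at the same pixel as at the start.

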